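# Pack the sound house fronts into the kit box

### The arm

A 7-joint arm with a two-finger parallel gripper is mounted at the origin on the work surface. World frame = base frame: x ahead of the robot, y to its left, z up, the work surface at z = 0. Lengths are in m, angles in rad, forces in N, time in s.
With the tool pointing down it reaches from about 0.425 to 0.925 m from the base axis. Payload 6.8 kg.
Tool frame: the origin (TCP) lies between the finger pads; the fingertips stand r.tips_ahead ahead of it and the grasp point (between the pads) lies 5 mm behind it (r.tips_ahead is the distance from the TCP to the fingertips, in m); z points along the fingers, y is the line along which they close (so a half turn about z gives the same grasp; the last joint's range is limited). The gripper opens to 85 mm and grips with 20 to 120 N. Pads are 22 mm wide; open, the fingers measure 114 mm over their backs; the gripper's body (76 mm by 85 mm) begins 54 mm behind the grasp point. The pads swing forward as they close: fully open they stand 13 mm farther back than shut.
Start: joints at [-1.421, 0.477, 0.022, 1.555, -0.011, 1.109, -0.083], TCP at [0.172, 0.653, 0.245] pointing down, gripper open.
Joint ranges: [-2.96, 2.96], [-0.34, 2.1], [-1.41, 1.46], [0.24, 2.44], [-1.37, 4.51], [0.17, 1.92], [-2.96, 2.96]. Speed limits (rad/s): [2.39, 2.39, 3.14, 3.14, 3.14, 3.14, 3.14].

### API

Orientations are given as a rotation vector (axis times angle).
In Python, from bench import r gives the robot as it stands.
- The arm moves only by the tool move_arm, never from a script. Its argument "rows" is one flat list of numbers, 4 for each row, row after row: the shift along the tool's x, y, z in cm, then the turn about the tool's z in degrees. In form: [tx, ty, tz, twist, tx, ty, tz, twist, ...]. A call has 1 to 10 rows; each row is the pose to reach, as a shift and turn from the pose commanded when the call began, along the tool's axes at that moment; what a row does not reach only later rows make up. A row lasts 1/8 s, in which the tool goes at most 62.5 mm and 10.7 degrees, less where a joint would pass 70% of its speed; a pose out of reach is approached as far as the arm can. A call with a gripper value outside its range is refused whole. "fingers" is the opening, from 0 (shut) to 1 (fully open), set as the call begins (left out, the last holds). The fingers move at their own pace and stop on an object; "newtons" is the grip in N (left out, the last holds). Time passes only in rows, so rows that repeat a pose let the fingers close. It gives the time, the measured TCP pose, the force, the opening and the grip force at its end, in the units of the state.
- r.get_obs(): the state, without advancing time (a new reading comes with each control period).
- r.grab_frame(name): name is "scene" or "side" or "wrist"; returns the picture (400x640x3 uint8, blue, green, red); there is no depth.
- r.camera_params(name): a dict with "fx", "fy", "cx", "cy" (pixels), "k1" (the pictures are not rectified: a ray, as slopes to the right and down, at radius r is drawn at 1 + k1 r^2 times it, then the intrinsics apply), "world_from_camera" (4x4, takes a point from camera to world coordinates). Camera axes: x right, y down, z forward; pixel columns grow to the right and rows downward; lengths in m; the calibration is good to about 2 mm. A picture is of the moment at which its call begins: read the wrist's pose just before it. camera_params takes no time and is no camera call; for the wrist camera it gives the pose at the moment of the call.
- r.hand_in(): hands the job in; it is judged then, once.
The state is a dict: "clock": time; "joints": joint angles; "qvel": joint speeds; "tau": joint torques, N m; "tcp_pos": TCP position; "orientation": TCP orientation; "contact_force": force on the tool from outside, world axes, zero at the start; "moment": the same for the moment, N m; "grip_width": finger opening in m; "gripper_force": force on a finger pad.
Only numpy, scipy, OpenCV 4.12 (cv2) and the standard library are available. Lean on these libraries where they do the work, as an engineer would, in place of code of your own. Each camera call takes 0.05 s, during which the arm holds its last target. There are 200 camera calls.

### The job

First move whatever tools lie on the lid of the shut plywood kit box to the cork mat and leave them resting there. Then open the box's hinged lid right up, put every unbroken house front in the box and every broken one in the red offcut bin, and finally shut the lid all the way down. Do not disturb the spray bottle, the tub or the roll of tape.

Things in the scene. Friction and masses are not known exactly. Their poses are not given: they have to be found in the camera images.
- box: fixed open plywood box, outside 190 mm (x) x 300 mm (y) x 55 mm high, walls and floor 5 mm; origin at the centre of its underside; x points to the hinge side, away from the robot, z up. Room for three fronts lying flat side by side along y (for example centred at y = -80, 0 and 80 mm, each with its long axis along the box's x).
- lid (a joint): angle of the box lid about the hinge along the box's upper +x edge: 0 shut, 1.75 rad fully open (stop); 1.57 is upright. It stays at whatever angle it is left (hinge friction 0.45 N m, lid 0.3 kg); to close, bring it down all the way. The lid is 8 mm thick, 190 x 300 mm, its top is 63 mm above the table when shut.
- lid_bar (a point): middle of the lid's round steel handle bar, 12 mm thick, 110 mm long along the box's y, on two posts 100 mm apart. Shut, it is 48 mm above the lid's top; from the hinge axis it lies 165 mm to -x and 56 mm up, turning with the lid. Pinch it from above at any lid angle, closing along the box's x; it turns in the fingers. Lid upright: the lid is 48 mm nearer the robot.
- lid_hinge (a point): middle of the hinge axis (the box's upper +x edge, 55 mm above the table); the axis is the box's y.
- bin: fixed red open offcut bin, outside 150 mm (x) x 170 mm (y) x 50 mm high, walls 4 mm; origin at the centre of its underside.
- mat: fixed cork mat, 150 mm (x) x 160 mm (y), 4 mm thick; origin at the centre of its underside; both tools fit side by side with their lengths along y, 80 mm apart.
- sander: cork sanding block with a dark red sole, 110 (x) x 42 (y) x 30 mm, origin in its middle; at first on the lid, lying roughly along the box's y. 80 to 170 g. May be absent.
- plane: small blue block plane, body 120 (x) x 42 (y) x 30 mm with its origin in the middle; on top a brass cap (8 mm high, around x = -30 mm) and a dark wooden knob (12 mm high, at x = 42 mm); at first on the lid, lying roughly along the box's y. 250 to 460 g. Grip across the 42 mm at the origin. May be absent.
- front1: unbroken cream foam model house front with dark door and windows, 24 mm thick (z), 50 mm wide (y), first lying flat on the table; a 60 mm long rectangle from x = -30 to 30 mm and a complete pointed gable reaching x = 55 mm. Origin: middle of the full-width part and of the thickness (12 mm up when flat); grip there across the width. 70 g. May be absent.
- front2: unbroken cream foam model house front with dark door and windows, 24 mm thick (z), 50 mm wide (y), first lying flat on the table; a 60 mm long rectangle from x = -30 to 30 mm and a complete pointed gable reaching x = 55 mm. Origin: middle of the full-width part and of the thickness (12 mm up when flat); grip there across the width. 70 g. May be absent.
- front3: unbroken cream foam model house front with dark door and windows, 24 mm thick (z), 50 mm wide (y), first lying flat on the table; a 60 mm long rectangle from x = -30 to 30 mm and a complete pointed gable reaching x = 55 mm. Origin: middle of the full-width part and of the thickness (12 mm up when flat); grip there across the width. 70 g. May be absent.
- broken1: broken cream foam model house front with dark door and windows, 24 mm thick (z), 50 mm wide (y), first lying flat on the table; its pointed gable has snapped off: full width only from x = -22 to 22 mm, with an 18 mm wide stub up to x = 36 mm on the +y side. Origin: middle of the full-width part and of the thickness (12 mm up when flat); grip there across the width. 70 g. May be absent.
- broken2: broken cream foam model house front with dark door and windows, 24 mm thick (z), 50 mm wide (y), first lying flat on the table; point at x = 45 mm, but a foot corner has broken out: full width from x = -20 to 20 mm, then only an 18 mm leg to x = -44 mm on the +y side. Origin: middle of the full-width part and of the thickness (12 mm up when flat); grip there across the width. 70 g. May be absent.
- spray: bystander: blue spray bottle with black head, 76 mm across, 178 mm high, origin under its centre
- tub: bystander: white screw-top tub, 90 mm across, 85 mm high, origin under its centre
- tape: bystander: grey roll of tape lying flat, 100 mm across, 45 mm high, origin under its centre
There are look-alikes about, which are no part of the job. What is shaped like the front1 but yellow is not meant. Leave any purple look-alike of the front3 alone.

How it is judged:
By the outcome, as a careful person would: the job done as asked, in the order asked, and still so for the second after the job is handed in, with the robot touching nothing.
Of sander, plane only 1 to 2 are there at a start; the rules pass over those that are not, and their reading is None.
Of front1, front2, front3 only 2 to 3 are there at a start; the rules pass over those that are not, and their reading is None.
Of broken1, broken2 only 1 to 2 are there at a start; the rules pass over those that are not, and their reading is None.
At some moment in a run one of front1, front2, front3, broken1, broken2 may be knocked a few centimetres aside while the robot is not near it.
Once in a run the grip may slacken for a moment while it holds something.
It also fails if it takes over 210 s, if anything falls off the work surface, if the arm or the gripper's body presses on something with over 40 N, if the wrist force passes 120 N, or if a joint passes its speed limit or range.

## Working session

There is one attempt and no reset: what is moved stays moved. The work goes in short steps, Python scripts to look and compute and a tool call to move; the robot and the scene stay as the last step left them, time stands still between calls to the robot, and variables do not carry over. Pictures are saved under pics/ and viewed, at most 16 in all, crops included, and the job is handed in when it is done.

Besides the shell and the picture viewer there is one more tool, called by a JSON object that holds its "api" and its "payload". move_arm: Moves the arm, as the interface text tells. Its arguments: {"type":"object","properties":{"rows":{"type":"array"},"fingers":{"type":"number"},"newtons":{"type":"number"}},"required":["rows"]}

```bash
ls; mkdir -p pics; python3 - <<'E'
from bench import r
import cv2,numpy as np
o=r.get_obs(); print({k:np.round(v,3).tolist() for k,v in o.items()}, r.tips_ahead)
for n in("scene","side","wrist"):
    p=r.camera_params(n); print(n,{k:np.round(v,3).tolist() for k,v in p.items()})
    cv2.imwrite(f"pics/{n}0.png",r.grab_frame(n))
E
```

```text
pics
{'clock': 0.0, 'joints': [-1.421, 0.478, 0.022, 1.556, -0.012, 1.109, -0.083], 'qvel': [-0.001, -0.001, 0.0, 0.002, -0.001, 0.0, 0.001], 'tau': [-0.0, -59.646, 1.608, -28.12, 0.012, 0.009, 0.0], 'tcp_pos': [0.172, 0.652, 0.244], 'orientation': [-0.404, -3.115, 0.003], 'contact_force': [-1.087, 0.175, -1.201], 'moment': [-0.032, -0.012, 0.014], 'gripper_force': 0.0, 'grip_width': 0.086} 0.014
scene {'fx': 379.008, 'fy': 379.008, 'cx': 314.89, 'cy': 197.627, 'k1': 0.021, 'world_from_camera': [[0.041, 0.556, -0.83, 1.436], [0.999, -0.015, 0.039, -0.084], [0.009, -0.831, -0.556, 0.644], [0.0, 0.0, 0.0, 1.0]]}
side {'fx': 400.695, 'fy': 400.695, 'cx': 325.213, 'cy': 200.437, 'k1': -0.033, 'world_from_camera': [[0.982, -0.133, 0.136, 0.431], [-0.191, -0.711, 0.677, -0.85], [0.007, -0.69, -0.724, 0.939], [0.0, 0.0, 0.0, 1.0]]}
wrist {'fx': 340.971, 'fy': 340.971, 'cx': 316.523, 'cy': 203.6, 'k1': -0.009, 'world_from_camera': [[0.255, 0.921, 0.294, 0.097], [0.967, -0.243, -0.08, 0.672], [-0.002, 0.305, -0.953, 0.374], [0.0, 0.0, 0.0, 1.0]]}
```

View pics/scene0.png

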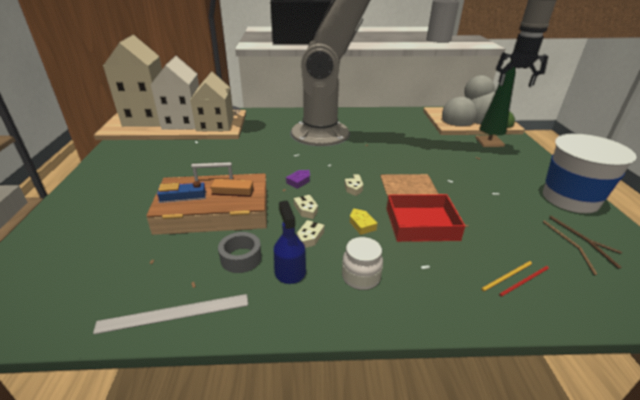

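View pics/side0.png

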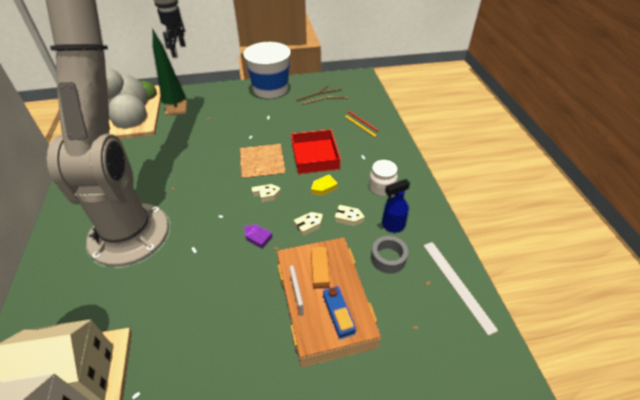

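The scene view shows the box (210,205) with plane (182,190) and sander (232,187) on its lid. There are cream fronts at (354,184), (306,206) and (311,232), with purple (298,178) and yellow (363,219) look-alikes. The mat is at (408,184) and the bin at (425,217).

```bash
cat > h.py <<'E'
from bench import r
import cv2,numpy as np
def cam(n):
    p=r.camera_params(n); return p
def rays(p,uv):
    uv=np.atleast_2d(np.array(uv,float)); K=np.array([[p['fx'],0,p['cx']],[0,p['fy'],p['cy']],[0,0,1]])
    n=cv2.undistortPoints(uv[:,None],K,np.array([p['k1'],0,0,0.]))[:,0]
    T=np.array(p['world_from_camera']); return T[:3,3],np.c_[n,np.ones(len(n))]@T[:3,:3].T
def onz(p,uv,z):
    o,d=rays(p,uv); return o+d*((z-o[2])/d[:,2])[:,None]
def tri(p,a,q,b):
    o1,d1=rays(p,a);o2,d2=rays(q,b);d1=d1[0];d2=d2[0]
    s=np.linalg.lstsq(np.c_[d1,-d2],o2-o1,rcond=None)[0]
    x,y=o1+d1*s[0],o2+d2*s[1]; return (x+y)/2,np.linalg.norm(x-y)
def proj(p,X):
    T=np.array(p['world_from_camera']);c=(np.atleast_2d(X)-T[:3,3])@T[:3,:3]
    K=np.array([[p['fx'],0,p['cx']],[0,p['fy'],p['cy']],[0,0,1]])
    return cv2.projectPoints(c[:,None],np.zeros(3),np.zeros(3),K,np.array([p['k1'],0,0,0.]))[0][:,0]
R={'cream':((12,20,120),(35,120,255)),'blue':((105,140,50),(120,255,255)),'red':((0,200,90),(4,255,255)),'orange':((8,150,120),(20,255,255)),
 'yellow':((24,150,100),(32,255,255)),'purple':((130,80,40),(150,255,255))}
def blobs(img,c,roi=None,amin=25):
    h=cv2.cvtColor(img,cv2.COLOR_BGR2HSV); m=cv2.inRange(h,np.array(R[c][0]),np.array(R[c][1]))
    m=cv2.morphologyEx(m,cv2.MORPH_CLOSE,np.ones((5,5)))
    if roi: k=np.zeros_like(m);x0,y0,x1,y1=roi;k[y0:y1,x0:x1]=255;m&=k
    cs=cv2.findContours(m,cv2.RETR_EXTERNAL,cv2.CHAIN_APPROX_NONE)[0]
    return [c for c in cs if cv2.contourArea(c)>amin]
E
python3 - <<'E'
from h import *
S=cv2.imread('pics/scene0.png');D=cv2.imread('pics/side0.png')
for c in R:
  for n,I,roi in(('scene',S,(140,150,480,250)),('side',D,(220,120,400,370))):
    for b in blobs(I,c,roi):
        (x,y),(w,h),a=cv2.minAreaRect(b); m=cv2.moments(b)
        print(c,n,np.round([m['m10']/m['m00'],m['m01']/m['m00'],cv2.contourArea(b),w,h,a],1))
a=cv2.resize(S[165:250,140:480],None,fx=2.35,fy=2.35,interpolation=3)
b=cv2.resize(D[120:370,220:420],None,fx=1.9,fy=1.9,interpolation=3)
a=cv2.resize(S[165:250,270:390],(540,380),interpolation=3)
b=cv2.resize(D[170:245,235:375],(540,290),interpolation=3)
c=cv2.resize(D[235:365,270:385],(250,290),interpolation=3)
o=np.zeros((600,800,3),np.uint8);o[:310,:440]=cv2.resize(a,(440,310));o[310:600,:540]=b;o[310:600,545:795]=c
o[:310,445:795]=cv2.resize(S[150:235,145:275],(350,310),interpolation=3)
cv2.imwrite('pics/c0.png',o)
E
```

```text
cream scene [360.8 242.1  42.5  11.   35.   90. ]
cream scene [ 203.3  223.1 1149.    15.8  115.5   87. ]
cream scene [308.  219.9 754.5  51.   27.7  84.8]
cream scene [402.4 176.3  25.5  19.1  55.7  88.9]
cream scene [353.8 183.3 217.   17.9  16.5  66.8]
cream scene [210.  164.3  95.    3.6  39.   87.8]
cream side [340.7 355.7  47.5  12.4  86.   67.9]
cream side [296.3 288.9 240.5  51.    6.4  76.8]
cream side [386.7 260.2  63.5  25.3   8.1  17.7]
cream side [386.  239.9  44.5   9.5  28.2  70.2]
cream side [308.7 222.6 394.5  18.3  28.2  63.4]
cream side [348.7 215.7 400.5  28.5  17.4  12.5]
cream side [266.4 192.1 317.5  16.   28.   90. ]
cream side [380.8 182.  370.   27.6  24.8   7.8]
cream side [364.  125.7 111.   25.2   9.5  34.5]
blue scene [288.6 242.5 315.5  19.   29.   90. ]
blue scene [181.  192.3 306.5  12.4  44.6  83.3]
blue side [336.1 308.8 307.5  48.8  16.5  68.2]
blue side [392.1 214.3 479.   39.   17.   90. ]
red scene [435.1 218.8  43.5  18.4   8.8  12.5]
red side [ 315.   151.4 1554.5   39.4   44.3   82.9]
orange scene [236.5 205.9 204.   17.   27.   90. ]
orange scene [173.3 183.4 180.   10.5  33.6  85.2]
orange scene [205.3 196.6 976.   30.  117.9  71.3]
orange side [ 325.2  297.5 8162.   108.9   85.4   76.4]
yellow scene [362.9 220.  364.5  29.7  18.4  45. ]
yellow side [323.5 185.1 342.5  16.5  26.4  63.4]
purple scene [298.3 177.8 259.   14.7  24.2  60.9]
purple side [257.2 234.8 396.   28.2  17.9  26.6]
```

View pics/c0.png

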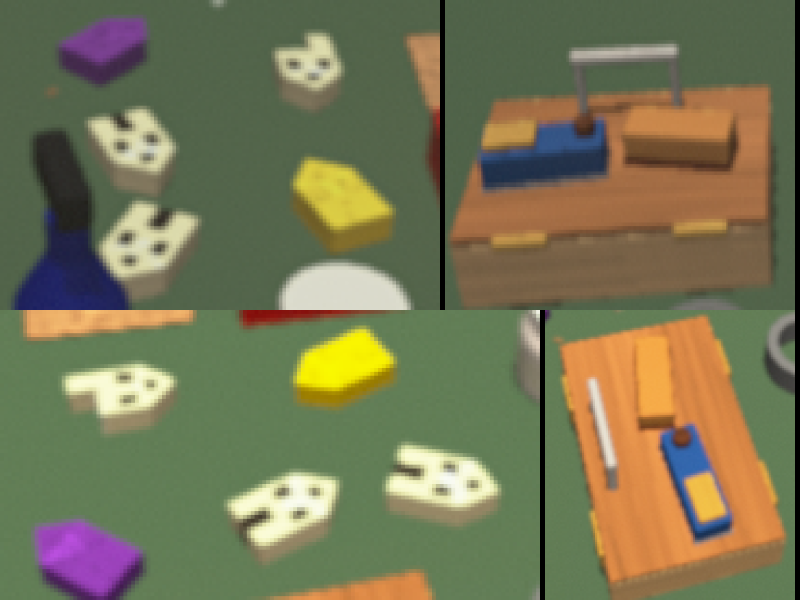

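The crop confirms it. Scene (306,206) and (311,232) have complete gables and full feet, so both are unbroken. Scene (354,184) = side (266,190) has a foot corner missing, so it is broken2. The yellow (363,219) and purple (298,178) ones are look-alikes and stay. Both tools are on the lid.

```bash
cat > m1.py <<'E'
from h import *
S,D=cam('scene'),cam('side')
f=lambda n,a,b:print(n,*[np.round(v,3) for v in tri(S,a,D,b)])
f('lid NE',(265.7,173.9),(345-67.6+0,250.7)) # robot-side, +y? test
cs=[(277.4,250.7),(345,238.1),(379.5,340.3),(299.9,356)]
print('lid side z.063',np.round(onz(D,cs,.063),3).tolist())
print('lid scene',np.round(onz(S,[(163.6,178),(265.7,173.9),(265.7,213.6),(148,216.6)],.063),3).tolist())
print('bar side',np.round(onz(D,[(291.6,266.4),(300.8,312.5)],.111),3).tolist())
print('bar scene',np.round(onz(S,[(192.2,165.1),(231.6,163.7)],.111),3).tolist())
f('bar+',(231.6,163.7),(291.6,266.4)); f('bar-',(192.2,165.1),(300.8,312.5))
for n,a,b in(('brk',(353.8,184.5),(266.4,190.5)),('fA',(306,206),(308.7,221.5)),('fB',(311,232),(348.7,215)),('yel',(363,219.5),(323.5,185.1)),('pur',(298.3,177.8),(257.2,234.8))): f(n,a,b)
g=lambda n,b,z:print(n,np.round(onz(D,b,z),3).tolist())
sc=lambda x,y:(270+(x-545)/2.174,235+(y-310)/2.231)
g('sander',[sc(640,338),sc(668,336),sc(674,416),sc(640,418)],.093)
g('plane',[sc(664,440),sc(694,428),sc(730,523),sc(698,536)],.093)
g('mat',[(240,149),(283,145),(285,174),(243,177)],.004)
g('bin',[(291,134),(333,131),(340,163),(297,168)],.05)
E
python3 m1.py
```

```text
lid NE [ 0.433 -0.189  0.061] 0.002
lid side z.063 [[0.433, -0.192, 0.063], [0.622, -0.183, 0.063], [0.633, -0.486, 0.063], [0.45, -0.488, 0.063]]
lid scene [[0.452, -0.487, 0.063], [0.436, -0.188, 0.063], [0.64, -0.174, 0.063], [0.644, -0.471, 0.063]]
bar side [[0.462, -0.282, 0.111], [0.466, -0.409, 0.111]]
bar scene [[0.463, -0.393, 0.111], [0.457, -0.282, 0.111]]
bar+ [ 0.462 -0.282  0.113] 0.003
bar- [ 0.463 -0.4    0.106] 0.014
brk [0.426 0.087 0.017] 0.005
fA [ 0.539 -0.067  0.016] 0.003
fB [ 0.663 -0.059  0.016] 0.005
yel [0.612 0.086 0.016] 0.004
pur [ 0.382 -0.089  0.016] 0.001
sander [[0.528, -0.222, 0.093], [0.562, -0.225, 0.093], [0.547, -0.333, 0.093], [0.509, -0.329, 0.093]]
plane [[0.531, -0.361, 0.093], [0.566, -0.352, 0.093], [0.579, -0.466, 0.093], [0.544, -0.473, 0.093]]
mat [[0.349, 0.338, 0.004], [0.507, 0.332, 0.004], [0.495, 0.173, 0.004], [0.352, 0.184, 0.004]]
bin [[0.54, 0.332, 0.05], [0.694, 0.322, 0.05], [0.681, 0.143, 0.05], [0.535, 0.144, 0.05]]
```

```bash
cat >> h.py <<'E'
from scipy.spatial.transform import Rotation as Ro
def go(*ts,a=None):
    """ts: xyz targets; a: world angle (deg) of closing line. prints cumulative shift & twist from now"""
    o=r.get_obs();p=np.array(o['tcp_pos']);M=Ro.from_rotvec(o['orientation']).as_matrix()
    print('t',round(o['clock'],1),'tcp',np.round(p,3),'close dir deg',round(np.degrees(np.arctan2(M[1,1],M[0,1])),1),'j',np.round(o['joints'],2))
    tw=0
    if a is not None:
        cur=np.degrees(np.arctan2(M[1,1],M[0,1])); tw=-((a-cur+90)%180-90)
    for t in ts: print('shift cm',np.round((np.array(t)-p)@M*100,1),'twist',round(tw,1),'(rows>=%d)'%max(np.ceil(np.linalg.norm(np.array(t)-p)/.0625),np.ceil(abs(tw)/10.7)))
E
python3 -c "
from h import *
go((.5,.25,.3),(.53,-.33,.32),a=3)"
```

```text
t 0.1 tcp [0.172 0.652 0.245] close dir deg 75.2 j [-1.42  0.48  0.02  1.56 -0.01  1.11 -0.08]
shift cm [-42.  -30.5  -5.5] twist 72.2 (rows>=9)
shift cm [-59.7 -85.9  -7.4] twist 72.2 (rows>=17)
```

{"api": "move_arm", "payload": {"rows": [-5,-3.5,-1,0,-10,-7,-2,8,-15,-11,-3,16,-20,-15,-4,24,-25,-19,-5,32,-30,-23,-5.5,40,-34,-26,-5.5,48,-38,-28,-5.5,56,-42,-30.5,-5.5,64,-42,-30.5,-5.5,72], "fingers": 1}}

```text
clock: 1.4
tcp_pos: [0.5029, 0.2464, 0.3004]
orientation: [2.17, 2.269, -0.0]
contact_force: [-0.3, 0.8, -0.2]
grip_width: 0.0851
gripper_force: 0.0
```

```bash
python3 -c "
from h import *
go((.53,-.33,.32),a=3)"
```

```text
t 1.4 tcp [0.503 0.246 0.3  ] close dir deg 2.5 j [-0.94  0.25  0.45  1.79 -0.12  1.13 -0.41]
shift cm [-57.7   0.1  -1.9] twist -0.5 (rows>=10)
```

{"api": "move_arm", "payload": {"rows": [-5.5,0,-0.2,0,-11.5,0,-0.5,0,-17.5,0,-1,0,-23.5,0,-1.5,0,-29.5,0,-2,0,-35.5,0,-2,0,-41.5,0,-2,0,-47.5,0,-2,0,-53,0,-2,0,-56,0,-2,0]}}

```text
clock: 2.65
tcp_pos: [0.5309, -0.3118, 0.3201]
orientation: [2.162, 2.279, -0.002]
contact_force: [0.3, 0.1, -0.6]
grip_width: 0.0856
gripper_force: 0.0
```

```bash
cat > w.py <<'E'
import sys
from h import *
p=cam('wrist');I=r.grab_frame('wrist')
import pickle;pickle.dump(p,open(f'pics/{sys.argv[1]}.pkl','wb'))
cv2.imwrite(f'pics/{sys.argv[1]}.png',I);go((0.5,0,.3))
E
python3 w.py w1
```

```text
t 2.7 tcp [ 0.53  -0.315  0.32 ] close dir deg 2.9 j [-0.11  0.38  0.74  1.65 -0.27  1.21  0.73]
shift cm [31.6 -1.4  1.9] twist 0 (rows>=6)
```

View pics/w1.png

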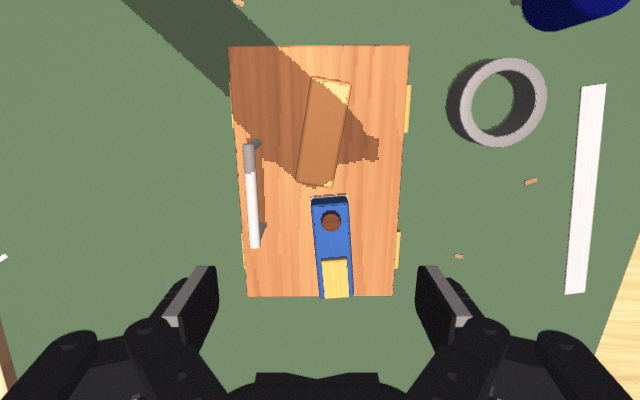

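The wrist view shows the sander (323,132), slightly askew, the plane (332,250) with its knob at (331,221), and the handle bar from (249,146) to (255,247). The lid corners are (230,46), (409,45), (393,297) and (247,297).

```bash
cat > m2.py <<'E'
from h import *;import pickle
W=pickle.load(open('pics/w1.pkl','rb'));S,D=cam('scene'),cam('side')
f=lambda n,p,a,q,b:print(n,*[np.round(v,3) for v in tri(p,a,q,b)])
f('sander WS',W,(323,132),S,(232.5,183.9)); 
sc=lambda x,y:(270+(x-545)/2.174,235+(y-310)/2.231)
f('sander WD',W,(323,132),D,sc(655.5,377))
f('knob WS',W,(331,221),S,(197,182.4));f('knob WD',W,(331,221),D,sc(682,437))
def g(n,b,z):
    q=onz(W,b,z);print(n,np.round(q,3).tolist(),'mean',np.round(q.mean(0),3));return q
a=g('sander',[(311,82),(350,86),(331,184),(296,181)],.093)
b=g('plane',[(312,205),(347,203),(352,296),(320,297)],.093)
for q in(a,b): v=q[0]+q[1]-q[2]-q[3]; print('long axis deg',np.degrees(np.arctan2(v[1],v[0])))
g('lid',[(230,46),(409,45),(393,297),(247,297)],.063)
g('bar',[(249,146),(255,247)],.111)
f('bar+',W,(249,146),S,(231.6,163.7));f('bar-',W,(255,247),S,(192.2,165.1))
E
python3 m2.py
```

```text
sander WS [ 0.535 -0.271  0.09 ] 0.001
sander WD [ 0.537 -0.272  0.082] 0.002
knob WS [ 0.549 -0.362  0.105] 0.001
knob WD [ 0.55  -0.365  0.1  ] 0.0
sander [[0.521, -0.223, 0.093], [0.559, -0.225, 0.093], [0.547, -0.325, 0.093], [0.509, -0.324, 0.093]] mean [ 0.534 -0.274  0.093]
plane [[0.528, -0.35, 0.093], [0.566, -0.346, 0.093], [0.581, -0.462, 0.093], [0.543, -0.466, 0.093]] mean [ 0.555 -0.406  0.093]
long axis deg 83.34598732151323
long axis deg 97.51061651124562
lid [[0.435, -0.191, 0.063], [0.62, -0.18, 0.063], [0.64, -0.48, 0.063], [0.449, -0.49, 0.063]] mean [ 0.536 -0.335  0.063]
bar [[0.463, -0.286, 0.111], [0.468, -0.395, 0.111]] mean [ 0.465 -0.341  0.111]
bar+ [ 0.463 -0.283  0.114] 0.005
bar- [ 0.469 -0.392  0.115] 0.003
```

```bash
python3 -c "
from h import *
go((.534,-.272,.14),(.534,-.272,.082),a=-6.5)"
```

```text
t 2.7 tcp [ 0.53  -0.315  0.32 ] close dir deg 2.9 j [-0.11  0.38  0.74  1.65 -0.27  1.21  0.73]
shift cm [ 4.3  0.6 18. ] twist 9.4 (rows>=3)
shift cm [ 4.4  0.6 23.8] twist 9.4 (rows>=4)
```

{"api": "move_arm", "payload": {"rows": [1.5,0.2,5,4,3,0.4,10,9.4,4.4,0.6,15,9.4,4.4,0.6,18,9.4,4.4,0.6,20,9.4,4.4,0.6,22,9.4,4.4,0.6,23.8,9.4,4.4,0.6,23.8,9.4], "fingers": 0.7}}

```text
clock: 3.7
tcp_pos: [0.5349, -0.264, 0.0812]
orientation: [-2.337, -2.097, 0.001]
contact_force: [1.2, 0.1, -0.3]
grip_width: 0.0597
gripper_force: 0.0
```

{"api": "move_arm", "payload": {"rows": [0,0,0,0,0,0,0,0,0,0,0,0,0,0,0,0,0,0,0,0,0,0,0,0], "fingers": 0.2, "newtons": 60}}

```text
clock: 4.45
tcp_pos: [0.5361, -0.2646, 0.0832]
orientation: [2.337, 2.098, 0.001]
contact_force: [-0.5, 0.6, 6.0]
grip_width: 0.0411
gripper_force: 61.4
```

```bash
python3 -c "
from h import *
go((.534,-.272,.2),(.466,.257,.2),a=0)"
```

```text
t 4.5 tcp [ 0.536 -0.265  0.083] close dir deg -6.2 j [-0.08  0.62  0.6   1.9  -0.5   0.76  0.69]
shift cm [ -0.8  -0.1 -11.7] twist -6.2 (rows>=2)
shift cm [ 51.1 -12.6 -11.7] twist -6.2 (rows>=9)
```

{"api": "move_arm", "payload": {"rows": [0,0,-4,0,0,0,-9,0,5,-1,-12,0,11,-2.5,-12,0,17,-4,-12,0,23,-5.5,-12,0,29,-7,-12,0,35,-8.5,-12,-2,41,-10,-12,-4,47,-11.5,-12,-6]}}

```text
clock: 5.7
tcp_pos: [0.4709, 0.2175, 0.2024]
orientation: [-2.223, -2.219, -0.001]
contact_force: [1.1, 0.0, -0.9]
grip_width: 0.0411
gripper_force: 61.3
```

```bash
python3 -c "
from h import *
go((.466,.262,.06),(.466,.262,.025),a=0);o=r.get_obs();print(o['grip_width'],o['gripper_force'])"
```

```text
t 5.7 tcp [0.471 0.217 0.202] close dir deg -0.1 j [-1.08  0.31  0.64  2.   -0.23  0.9  -0.32]
shift cm [ 4.4 -0.5 14.2] twist -0.1 (rows>=3)
shift cm [ 4.4 -0.5 17.7] twist -0.1 (rows>=3)
0.041107769331701835 61.25003099441528
```

{"api": "move_arm", "payload": {"rows": [2,-0.2,4,0,4,-0.5,9,0,4.4,-0.5,13,0,4.4,-0.5,15,0,4.4,-0.5,16,0,4.4,-0.5,17,0,4.4,-0.5,17.5,0,4.4,-0.5,17.5,0]}}

```text
clock: 6.7
tcp_pos: [0.467, 0.2596, 0.0275]
orientation: [-2.225, -2.218, -0.001]
contact_force: [0.5, 0.5, -1.2]
grip_width: 0.0408
gripper_force: 61.2
```

{"api": "move_arm", "payload": {"rows": [0,0,0.2,0,0,0,0.3,0,0,0,0.3,0]}}

```text
clock: 7.08
tcp_pos: [0.4669, 0.2596, 0.0244]
orientation: [-2.225, -2.218, -0.0]
contact_force: [-0.3, -0.6, -0.7]
grip_width: 0.0406
gripper_force: 61.2
```

{"api": "move_arm", "payload": {"rows": [0,0,0,0,0,0,0,0,0,0,0,0,0,0,-3,0,0,0,-8,0,0,0,-14,0,-4,0,-18,0,-10,0,-20,0,-10,0,-20,0], "fingers": 0.7}}

```text
clock: 8.2
tcp_pos: [0.4673, 0.1551, 0.2261]
orientation: [2.233, 2.21, 0.005]
contact_force: [-0.1, 0.5, 0.6]
grip_width: 0.0596
gripper_force: 0.0
```

```bash
python3 w.py w2; python3 -c "
from h import *
go((.5,-.0,.24),(.554,-.405,.24),(.554,-.405,.082),a=7)"
```

```text
t 8.2 tcp [0.467 0.158 0.225] close dir deg -0.4 j [-1.06  0.23  0.71  2.04 -0.19  0.93 -0.26]
shift cm [-15.7   3.4  -7.5] twist 0 (rows>=3)
t 8.2 tcp [0.467 0.158 0.225] close dir deg -0.4 j [-1.06  0.23  0.71  2.04 -0.19  0.93 -0.26]
shift cm [-15.7   3.4  -1.5] twist -7.4 (rows>=3)
shift cm [-56.2   9.1  -1.6] twist -7.4 (rows>=10)
shift cm [-56.2   9.1  14.2] twist -7.4 (rows>=10)
```

View pics/w2.png

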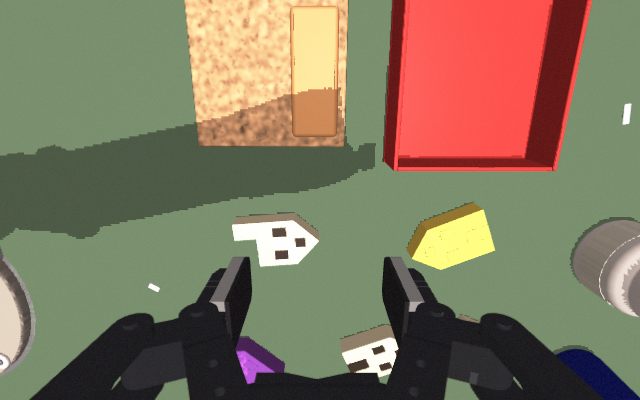

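The sander lies on the mat, with its near corners at (292,136) and (339,136). The mat's near edge runs from (199,146) to (345,147), and broken2 is at (275,240). Next is the plane.

{"api": "move_arm", "payload": {"rows": [-5.5,1,-1,0,-11.5,2,-1.5,-1,-17.5,3,-1.5,-2,-23.5,4,-1.5,-3,-29.5,5,-1.5,-4,-35.5,6,-1.5,-5,-41.5,7,-1.5,-6,-47.5,8,0,-7.4,-53,8.8,3,-7.4,-56.2,9.1,6,-7.4]}}

```text
clock: 9.5
tcp_pos: [0.5564, -0.4046, 0.1619]
orientation: [-2.077, -2.356, 0.001]
contact_force: [0.3, 0.1, -0.2]
grip_width: 0.0599
gripper_force: 0.0
```

```bash
python3 -c "
from h import *
go((.554,-.405,.082),a=7)
import pickle
W=pickle.load(open('pics/w2.pkl','rb'))
print(np.round(onz(W,[(199,146),(345,147),(292,136),(339,136)],.004),3).tolist())
print(np.round(onz(W,[(385,160),(393,170),(556,170)],.05),3).tolist())
print(np.round(onz(W,[(233,240),(258,240),(260,266),(299,263),(319,239)],.024),3).tolist())
"
```

```text
t 9.5 tcp [ 0.556 -0.405  0.162] close dir deg 7.2 j [ 0.09  0.67  0.69  1.63 -0.48  1.02  1.05]
shift cm [-0.  -0.2  8. ] twist 0.2 (rows>=2)
[[0.348, 0.184, 0.004], [0.497, 0.182, 0.004], [0.443, 0.193, 0.004], [0.491, 0.193, 0.004]]
[[0.53, 0.176, 0.05], [0.538, 0.167, 0.05], [0.688, 0.165, 0.05]]
[[0.379, 0.088, 0.024], [0.405, 0.088, 0.024], [0.406, 0.057, 0.024], [0.448, 0.06, 0.024], [0.47, 0.088, 0.024]]
```

{"api": "move_arm", "payload": {"rows": [0,-0.1,3,0,0,-0.2,5,0,0,-0.2,7,0,0,-0.2,8,0,0,-0.2,8,0]}}

```text
clock: 10.12
tcp_pos: [0.554, -0.4024, 0.0839]
orientation: [-2.076, -2.357, -0.0]
contact_force: [-0.6, 0.3, 0.1]
grip_width: 0.0602
gripper_force: 0.0
```

{"api": "move_arm", "payload": {"rows": [0,0,0,0,0,0,0,0,0,0,0,0,0,0,0,0,0,0,0,0,0,0,0,0], "fingers": 0.2, "newtons": 80}}

```text
clock: 10.88
tcp_pos: [0.5544, -0.4035, 0.0858]
orientation: [2.076, 2.356, 0.001]
contact_force: [0.4, 0.4, 5.8]
grip_width: 0.0409
gripper_force: 82.3
```

```bash
python3 -c "
from h import *
go((.385,.262,.2),a=0)"
```

```text
t 10.9 tcp [ 0.554 -0.404  0.086] close dir deg 7.2 j [ 0.12  0.75  0.63  1.68 -0.55  0.89  1.1 ]
shift cm [ 68.1  -8.4 -11.5] twist 7.2 (rows>=12)
```

{"api": "move_arm", "payload": {"rows": [0,0,-4,0,0,0,-9,0,5,0,-12,0,11,0.5,-12,0,17,1,-12,0,23,1.5,-12,0,29,1.5,-12,2,35,1.5,-12,4,41,1,-12,6,46,0,-12,7.2]}}

```text
clock: 12.12
tcp_pos: [0.495, 0.056, 0.2041]
orientation: [-2.22, -2.222, -0.0]
contact_force: [1.2, 0.9, -4.2]
grip_width: 0.04
gripper_force: 82.6
```

```bash
python3 -c "
from h import *
go((.385,.262,.2),(.385,.262,.029),a=0)
o=r.get_obs();print(o['grip_width'],o['gripper_force'])"
```

```text
t 12.1 tcp [0.495 0.056 0.204] close dir deg 0.1 j [-0.93  0.31  0.84  2.05 -0.29  0.9   0.07]
shift cm [ 20.6 -11.    0.4] twist 0.1 (rows>=4)
shift cm [ 20.6 -11.   17.5] twist 0.1 (rows>=5)
0.03996290908234573 82.58099913597107
```

{"api": "move_arm", "payload": {"rows": [5.5,-1.5,0,0,11,-4,1,0,16,-8,3,0,20.6,-11,7,0,20.6,-11,12,0,20.6,-11,15,0,20.6,-11,16.5,0,20.6,-11,17,0,20.6,-11,17.3,0,20.6,-11,17.3,0]}}

```text
clock: 13.38
tcp_pos: [0.3864, 0.2596, 0.032]
orientation: [-2.221, -2.221, -0.003]
contact_force: [0.4, 1.1, -3.4]
grip_width: 0.0407
gripper_force: 82.3
```

{"api": "move_arm", "payload": {"rows": [0,0,0.2,0,0,0,0.4,0,0,0,0.5,0,0,0,0.5,0]}}

```text
clock: 13.88
tcp_pos: [0.3859, 0.2594, 0.0267]
orientation: [-2.22, -2.222, -0.0]
contact_force: [-1.1, 0.0, 4.8]
grip_width: 0.0408
gripper_force: 83.4
```

{"api": "move_arm", "payload": {"rows": [0,0,0,0,0,0,0,0,0,0,0,0,0,0,-3,0,0,0,-8,0,0,0,-14,0,-3,2,-18,0,-8,4,-20,0,-8,4,-20,0], "fingers": 0.7}}

```text
clock: 15.0
tcp_pos: [0.4279, 0.1761, 0.228]
orientation: [-2.228, -2.214, -0.006]
contact_force: [-0.4, -0.4, -0.4]
grip_width: 0.0594
gripper_force: 0.0
```

```bash
python3 w.py w3; python3 -c "
from h import *
go((.5,0,.24),(.466,-.34,.24),(.466,-.34,.115),a=3)"
```

```text
t 15.1 tcp [0.427 0.178 0.227] close dir deg -0.2 j [-1.32  0.19  0.9   2.11 -0.18  0.92 -0.32]
shift cm [-17.8   7.4  -7.3] twist 0 (rows>=4)
t 15.1 tcp [0.427 0.178 0.227] close dir deg -0.2 j [-1.32  0.19  0.9   2.11 -0.18  0.92 -0.32]
shift cm [-17.8   7.4  -1.3] twist -3.2 (rows>=4)
shift cm [-51.8   4.1  -1.4] twist -3.2 (rows>=9)
shift cm [-51.8   4.1  11.1] twist -3.2 (rows>=9)
```

View pics/w3.png

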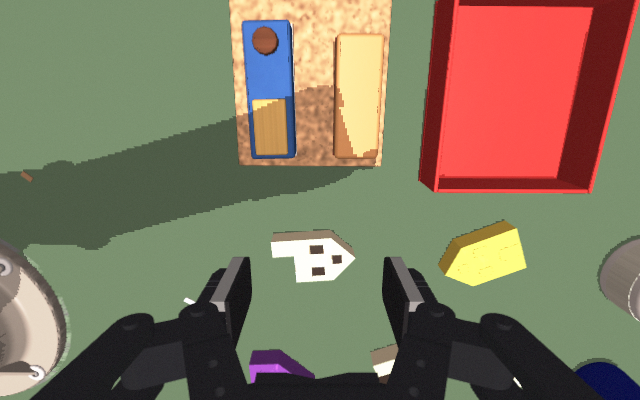

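Both tools are on the mat: plane (268,90), sander (358,95). Now the bar.

{"api": "move_arm", "payload": {"rows": [-5,2,-1,0,-11,4,-1,0,-17,6,-1,0,-23,6.5,-1,0,-29,6.5,-1,-1,-35,6,-1,-2,-41,5,-1,-3,-47,4.5,1,-3.2,-51.5,4,4,-3.2,-51.8,4,6,-3.2], "fingers": 0.6, "newtons": 50}}

```text
clock: 16.3
tcp_pos: [0.4642, -0.3413, 0.1641]
orientation: [-2.163, -2.277, 0.004]
contact_force: [-0.4, 1.0, -0.8]
grip_width: 0.0514
gripper_force: 0.0
```

```bash
python3 -c "
from h import *
go((.466,-.34,.107),a=3)"
```

```text
t 16.3 tcp [ 0.464 -0.341  0.164] close dir deg 2.9 j [-0.09  0.53  0.83  1.91 -0.49  0.92  1.04]
shift cm [0.1 0.2 5.7] twist -0.1 (rows>=1)
```

{"api": "move_arm", "payload": {"rows": [0,0.1,2,0,0,0.2,4,0,0,0.2,5.2,0,0,0.2,5.7,0,0,0.2,5.7,0]}}

```text
clock: 16.92
tcp_pos: [0.4684, -0.3384, 0.1094]
orientation: [2.157, 2.283, 0.0]
contact_force: [0.3, -0.0, 0.5]
grip_width: 0.0511
gripper_force: 0.0
```

{"api": "move_arm", "payload": {"rows": [0,0,0,0,0,0,0,0,0,0,0,0,0,0,0,0,0,0,0,0,0,0,0,0,0,0,0,0,0,0,0,0], "fingers": 0}}

```text
clock: 17.92
tcp_pos: [0.465, -0.3391, 0.1097]
orientation: [-2.158, -2.278, 0.002]
contact_force: [-8.7, 1.5, 8.1]
grip_width: 0.01
gripper_force: 48.7
```

```bash
python3 -c "
from h import *
go((.466,-.34,.107),a=3)
for d in range(0,101,5):
  f=np.radians(d);print(d,np.round(100*(-.165*np.cos(f)+.056*np.sin(f)+.165),1),np.round(-100*(.165*np.sin(f)+.056*np.cos(f)-.056),1))"
```

```text
t 17.9 tcp [ 0.465 -0.339  0.11 ] close dir deg 3.1 j [-0.04  0.6   0.76  1.95 -0.56  0.82  1.09]
shift cm [-0.1  0.1  0.3] twist 0.1 (rows>=1)
0 0.0 -0.0
5 0.6 -1.4
10 1.2 -2.8
15 2.0 -4.1
20 2.9 -5.3
25 3.9 -6.4
30 5.0 -7.5
35 6.2 -8.5
40 7.5 -9.3
45 8.8 -10.0
50 10.2 -10.6
55 11.6 -11.1
60 13.1 -11.5
65 14.6 -11.7
70 16.1 -11.8
75 17.6 -11.8
80 19.1 -11.6
85 20.6 -11.3
90 22.1 -10.9
95 23.5 -10.3
100 24.9 -9.7
```

{"api": "move_arm", "payload": {"rows": [0,0.2,-1.4,0,0,0.9,-2.8,0,0,1.7,-4.1,0,0,2.6,-5.3,0,0,3.6,-6.4,0,0,4.7,-7.5,0,0,5.9,-8.5,0,0,7.2,-9.3,0,0,8.5,-10,0,0,9.9,-10.6,0]}}

```text
clock: 19.18
tcp_pos: [0.5649, -0.3332, 0.2182]
orientation: [-2.157, -2.278, 0.001]
contact_force: [-12.7, 4.7, 15.4]
grip_width: 0.0102
gripper_force: 51.3
```

{"api": "move_arm", "payload": {"rows": [0,1.2,-0.7,0,0,2.6,-1.2,0,0,4.1,-1.4,0,0,5.6,-1.6,0,0,7.1,-1.6,0,0,8.6,-1.4,0,0,10.1,-1.1,0,0,11.6,-0.7,0,0,13,-0.1,0,0,13.7,0.2,0]}}

```text
clock: 20.42
tcp_pos: [0.706, -0.3247, 0.2137]
orientation: [2.155, 2.283, 0.002]
contact_force: [-2.5, 0.5, 5.5]
grip_width: 0.0099
gripper_force: 53.1
```

```bash
python3 -c "
from h import *
go((.7,-.33,.22));o=r.get_obs();print(o['contact_force'])
p=o['tcp_pos']+np.array([0,0,.005]);print(np.degrees(np.arctan2(p[2]-.055,-(p[0]-.631)))-np.degrees(np.arctan2(.056,.165)))"
```

```text
t 20.4 tcp [ 0.706 -0.325  0.214] close dir deg 3.3 j [-0.07  0.8   0.78  1.33 -0.56  1.23  0.79]
shift cm [-0.5 -0.6 -0.6] twist 0 (rows>=1)
[-2.50010872  0.46174551  5.52395839]
95.87802670918374
```

{"api": "move_arm", "payload": {"rows": [0,0.4,0.1,0,0,0.7,0.3,0,0,0.8,0.3,0]}}

```text
clock: 20.8
tcp_pos: [0.7124, -0.3243, 0.21]
orientation: [2.157, 2.284, 0.001]
contact_force: [-2.6, 1.1, 1.8]
grip_width: 0.0095
gripper_force: 53.3
```

{"api": "move_arm", "payload": {"rows": [0,0,0,0,0,0,0,0,0,0,0,0,0,0,-2,0,0,0,-5,0,0,0,-9,0,4,-4,-10,0,8,-9,-10,0,12,-12,-9,0,12,-12,-9,0], "fingers": 0.35}}

```text
clock: 22.05
tcp_pos: [0.5832, -0.2083, 0.3005]
orientation: [-2.152, -2.283, -0.004]
contact_force: [1.1, -0.3, 0.6]
grip_width: 0.0298
gripper_force: 0.0
```

```bash
python3 w.py w4; python3 - <<'E'
from h import *
import pickle
W=pickle.load(open('pics/w4.pkl','rb'));I=cv2.imread('pics/w4.png')
S=r.grab_frame('scene');D=r.grab_frame('side')
cv2.imwrite('pics/s4.png',S);cv2.imwrite('pics/d4.png',D)
o=np.zeros((600,800,3),np.uint8);o[:350,:560]=cv2.resize(I,(560,350));o[350:600,:400]=cv2.resize(S,(400,250));o[350:600,400:]=cv2.resize(D,(400,250))
cv2.imwrite('pics/c4.png',o)
E
```

```text
t 22.1 tcp [ 0.585 -0.21   0.302] close dir deg 3.3 j [-0.4   0.46  0.92  1.67 -0.39  1.21  0.66]
shift cm [21.5 -7.3  0.2] twist 0 (rows>=4)
```

View pics/c4.png

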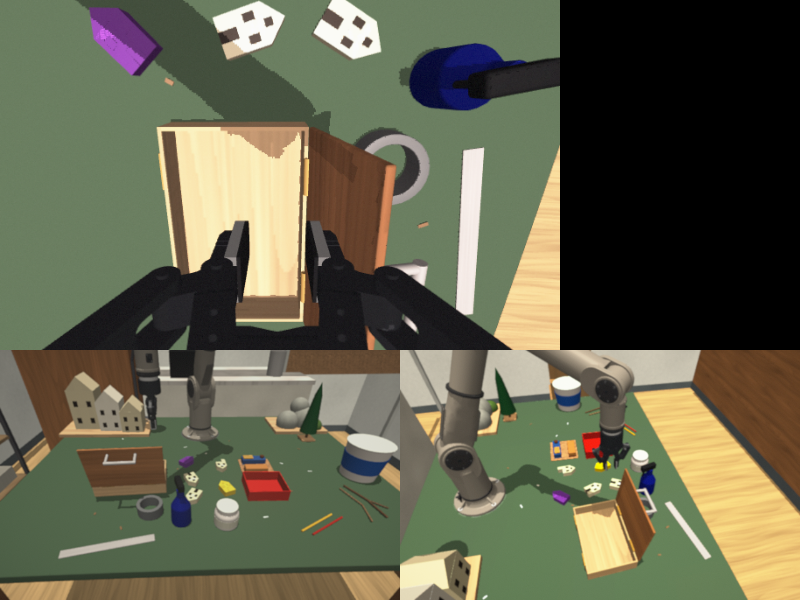

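The lid stands open and the box is empty; the unbroken fronts are at crop pixels (248,28) and (347,27). I'll go above them.

{"api": "move_arm", "payload": {"rows": [5,0,0,0,9,0,0,0,12,0,0,0,12,0,0,0], "fingers": 0.85}}

```text
clock: 22.7
tcp_pos: [0.5801, -0.0903, 0.3009]
orientation: [2.153, 2.286, 0.001]
contact_force: [-0.1, -1.2, 0.1]
grip_width: 0.0724
gripper_force: 0.0
```

```bash
python3 w.py w5; cat > fr.py <<'E'
import sys,pickle
from h import *
n=sys.argv[1];W=pickle.load(open(f'pics/{n}.pkl','rb'));I=cv2.imread(f'pics/{n}.png')
h=cv2.cvtColor(I,cv2.COLOR_BGR2HSV)
m=cv2.inRange(h,np.array((10,5,int(sys.argv[2]))),np.array((40,90,255)));m[int(sys.argv[3]):]=0
m=cv2.morphologyEx(m,cv2.MORPH_CLOSE,np.ones((9,9)))
m=cv2.morphologyEx(m,cv2.MORPH_OPEN,np.ones((5,5)))
for c in cv2.findContours(m,0,2)[0]:
    if cv2.contourArea(c)<600: continue
    q=cv2.approxPolyDP(c,5,True)[:,0]
    P=onz(W,q.astype(float),.024)
    print(cv2.contourArea(c),[(q[i].tolist(),np.round(P[i,:2],3).tolist(),round(float(np.linalg.norm(P[i-1]-P[i])*1000))) for i in range(len(q))])
E
python3 fr.py w5 190 250
```

```text
t 22.8 tcp [ 0.58  -0.092  0.301] close dir deg 3.3 j [-0.65  0.39  0.94  1.75 -0.34  1.17  0.44]
shift cm [ 9.7 -7.4  0.1] twist 0 (rows>=2)
828.0 [([207, 243], [0.445, -0.204], 179), ([207, 249], [0.445, -0.213], 9), ([345, 249], [0.624, -0.202], 180), ([345, 243], [0.624, -0.194], 9)]
2224.5 [([318, 128], [0.58, -0.05], 35), ([290, 116], [0.547, -0.038], 35), ([247, 135], [0.497, -0.063], 55), ([250, 143], [0.501, -0.072], 10), ([272, 143], [0.527, -0.07], 26), ([271, 152], [0.526, -0.081], 11), ([257, 157], [0.509, -0.088], 18), ([265, 169], [0.519, -0.102], 17), ([306, 155], [0.567, -0.082], 53)]
2255.5 [([372, 110], [0.641, -0.026], 60), ([368, 122], [0.638, -0.04], 14), ([379, 138], [0.652, -0.057], 23), ([358, 135], [0.627, -0.055], 25), ([353, 146], [0.623, -0.068], 14), ([391, 169], [0.671, -0.093], 55), ([420, 163], [0.705, -0.084], 35), ([416, 134], [0.695, -0.05], 35)]
723.0 [([510, 22], [0.779, 0.074], 50), ([508, 53], [0.784, 0.044], 31), ([517, 79], [0.8, 0.018], 31), ([556, 82], [0.845, 0.017], 45), ([536, 67], [0.818, 0.031], 30), ([521, 68], [0.802, 0.029], 17)]
```

View pics/w5.png

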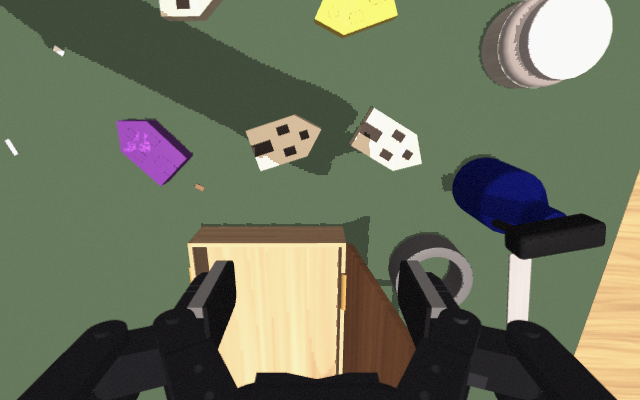

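Front A (unbroken) is at wrist pixel (283,142) and front B (unbroken) at (388,140). Both have complete gables and feet, and the world sizes agree: about 82 mm long against 85, 45–50 mm wide.

```bash
python3 -c "
from h import *
print(r.tips_ahead)
go((.658,-.060,.1),(.658,-.060,.018),a=63.5)
go((.534,-.071,.1),(.534,-.071,.018),a=-65.5)"
```

```text
0.014
t 22.8 tcp [ 0.58  -0.092  0.301] close dir deg 3.3 j [-0.65  0.39  0.94  1.75 -0.34  1.17  0.44]
shift cm [ 2.8  8.  20.1] twist -60.2 (rows>=6)
shift cm [ 2.8  8.  28.3] twist -60.2 (rows>=6)
t 22.8 tcp [ 0.58  -0.092  0.301] close dir deg 3.3 j [-0.65  0.39  0.94  1.75 -0.34  1.17  0.44]
shift cm [ 2.4 -4.5 20.1] twist 68.8 (rows>=7)
shift cm [ 2.4 -4.5 28.3] twist 68.8 (rows>=7)
```

{"api": "move_arm", "payload": {"rows": [1,2,2,-10,2,5,7,-20,2.8,8,12,-30,2.8,8,17,-40,2.8,8,20,-50,2.8,8,22,-60,2.8,8,24.5,-60,2.8,8,26.5,-60,2.8,8,28,-60,2.8,8,28,-60], "newtons": 30}}

```text
clock: 24.0
tcp_pos: [0.6562, -0.06, 0.0191]
orientation: [-0.728, -3.054, 0.001]
contact_force: [0.9, -0.0, 0.2]
grip_width: 0.0726
gripper_force: 0.0
```

```bash
python3 w.py w6;python3 -c "
from h import *
go((.658,-.060,.018),a=63.5)"
```

```text
t 24.1 tcp [ 0.657 -0.06   0.02 ] close dir deg 63.2 j [-0.3   0.76  0.43  1.76 -0.45  0.72  1.47]
shift cm [ 16.7  -1.7 -28. ] twist 0 (rows>=6)
t 24.1 tcp [ 0.657 -0.06   0.02 ] close dir deg 63.2 j [-0.3   0.76  0.43  1.76 -0.45  0.72  1.47]
shift cm [-0.1  0.   0.2] twist -0.3 (rows>=1)
```

View pics/w6.png

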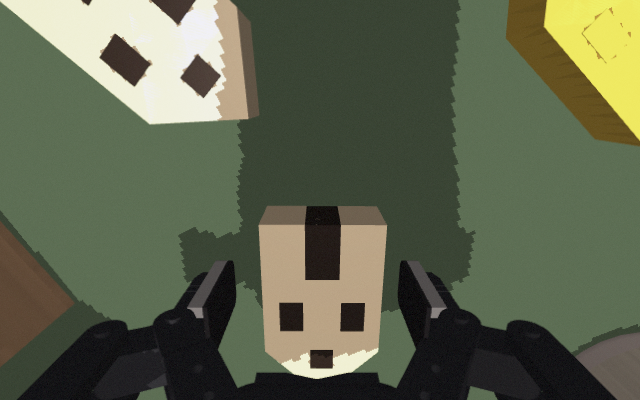

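Front B is centred between the pads at (322,300). Close.

{"api": "move_arm", "payload": {"rows": [0,0,0.2,0,0,0,0.2,0,0,0,0.2,0,0,0,0.2,0,0,0,0.2,0,0,0,0.2,0], "fingers": 0.2, "newtons": 40}}

```text
clock: 24.8
tcp_pos: [0.6574, -0.0595, 0.0192]
orientation: [0.727, 3.055, 0.001]
contact_force: [0.7, 0.3, 6.8]
grip_width: 0.0492
gripper_force: 43.0
```

```bash
python3 -c "
from h import *
c,s=np.cos(np.radians(3)),np.sin(np.radians(3))
B=lambda x,y,z:(.536+c*x-s*y,-.335+s*x+c*y,z)
print(B(-.012,-.06,0),B(-.012,.06,0))
go((.6,-.1,.16),B(-.012,-.06,.16),B(-.012,-.06,.027),a=93)"
```

```text
(np.float64(0.5271566029575218), np.float64(-0.39554580356018976), 0) (np.float64(0.5208762882083685), np.float64(-0.2757102593896409), 0)
t 24.8 tcp [ 0.657 -0.059  0.019] close dir deg 63.2 j [-0.3   0.76  0.43  1.76 -0.45  0.72  1.47]
shift cm [  3.3  -6.2 -14.1] twist -29.8 (rows>=3)
shift cm [ -3.5 -35.9 -14.1] twist -29.8 (rows>=7)
shift cm [ -3.5 -35.9  -0.8] twist -29.8 (rows>=6)
```

{"api": "move_arm", "payload": {"rows": [0,0,-4,0,0,0,-9,0,1,-5,-14,0,0.5,-11,-14,-5,0,-17,-14,-10,-1,-23,-14,-20,-2,-29,-14,-30,-3,-34,-14,-30,-3.5,-35.9,-13,-30,-3.5,-35.9,-11,-30]}}

```text
clock: 26.05
tcp_pos: [0.5259, -0.3971, 0.1278]
orientation: [-0.084, 3.14, -0.001]
contact_force: [-0.2, 0.7, -0.8]
grip_width: 0.0487
gripper_force: 45.9
```

```bash
python3 -c "
from h import *
go((.527,-.3955,.025),a=93);o=r.get_obs();print(o['grip_width'],o['gripper_force'])"
```

```text
t 26.1 tcp [ 0.526 -0.397  0.128] close dir deg 93.1 j [ 0.26  0.6   0.41  1.72 -0.3   0.88  2.42]
shift cm [-0.1  0.2 10.3] twist 0.1 (rows>=2)
0.04865051160653322 45.865291357040405
```

{"api": "move_arm", "payload": {"rows": [0,0.1,4,0,0,0.2,7,0,0,0.2,9,0,0,0.2,10,0,0,0.2,10.2,0,0,0.2,10.2,0]}}

```text
clock: 26.8
tcp_pos: [0.5271, -0.3933, 0.027]
orientation: [-0.09, 3.139, -0.0]
contact_force: [0.5, 0.2, -1.0]
grip_width: 0.049
gripper_force: 46.3
```

{"api": "move_arm", "payload": {"rows": [0,0,0,0,0,0,0,0,0,0,0,0,0,0,-3,0,0,0,-8,0,0,3,-14,0,0,8,-18,5,-2,14,-18,15,-2,20,-18,25,-2,20,-18,30], "fingers": 0.75}}

```text
clock: 28.05
tcp_pos: [0.5359, -0.1862, 0.206]
orientation: [-0.719, -3.057, -0.005]
contact_force: [-0.1, -0.6, -0.1]
grip_width: 0.064
gripper_force: 0.0
```

```bash
python3 w.py w7; python3 fr.py w7 170 260
```

```text
t 28.1 tcp [ 0.536 -0.189  0.206] close dir deg 63.2 j [-0.22  0.38  0.57  1.89 -0.25  0.95  1.58]
shift cm [11.7 15.3 -9.3] twist 0 (rows>=4)
31508.5 [([350, 248], [0.612, -0.186], 33), ([316, 198], [0.55, -0.194], 62), ([296, 200], [0.543, -0.212], 19), ([290, 179], [0.522, -0.207], 21), ([261, 178], [0.509, -0.231], 27), ([260, 153], [0.488, -0.22], 23), ([282, 160], [0.503, -0.205], 21), ([286, 148], [0.495, -0.197], 12), ([252, 79], [0.43, -0.195], 65), ([10, 230], [0.444, -0.478], 284), ([28, 229], [0.452, -0.462], 18), ([54, 259], [0.489, -0.46], 37), ([109, 259], [0.514, -0.41], 56), ([110, 247], [0.504, -0.401], 14), ([129, 259], [0.523, -0.392], 21), ([146, 259], [0.531, -0.376], 17), ([135, 241], [0.509, -0.374], 21), ([138, 228], [0.499, -0.364], 15), ([146, 228], [0.503, -0.356], 8), ([170, 259], [0.541, -0.354], 39), ([319, 259], [0.609, -0.22], 151)]
4112.0 [([427, 78], [0.496, -0.06], 60), ([416, 93], [0.503, -0.073], 15), ([429, 115], [0.526, -0.07], 23), ([416, 119], [0.524, -0.081], 12), ([400, 106], [0.507, -0.09], 19), ([390, 122], [0.516, -0.103], 16), ([432, 164], [0.568, -0.083], 56), ([470, 163], [0.583, -0.051], 35), ([474, 124], [0.551, -0.036], 35)]
```

View pics/w7.png

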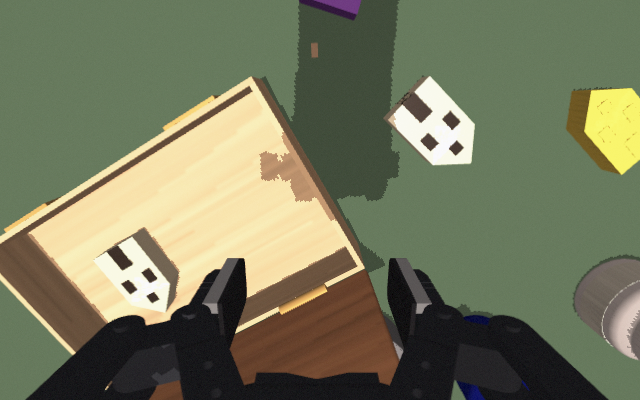

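Front B lies flat in the box at (138,270). Front A (432,120) is unmoved.

```bash
python3 -c "
from h import *
go((.5335,-.070,.1),(.5335,-.070,.018),a=113)"
```

```text
t 28.1 tcp [ 0.536 -0.189  0.206] close dir deg 63.2 j [-0.22  0.38  0.57  1.89 -0.25  0.95  1.58]
shift cm [ 5.5 10.5 10.6] twist -49.8 (rows>=5)
shift cm [ 5.5 10.5 18.8] twist -49.8 (rows>=5)
```

{"api": "move_arm", "payload": {"rows": [2,4,0,-10,4,8,3,-20,5.5,10.5,8,-30,5.5,10.5,11,-40,5.5,10.5,13,-50,5.5,10.5,15,-50,5.5,10.5,17,-50,5.5,10.5,18.3,-50,5.5,10.5,18.8,-50,5.5,10.5,18.8,-50], "fingers": 0.85}}

```text
clock: 29.35
tcp_pos: [0.5332, -0.0747, 0.0184]
orientation: [-0.632, 3.077, -0.0]
contact_force: [-0.2, 0.7, 0.6]
grip_width: 0.0725
gripper_force: 0.0
```

{"api": "move_arm", "payload": {"rows": [0,0,0,0,0,0,0,0,0,0,0,0,0,0,0,0,0,0,0,0,0,0,0,0], "fingers": 0.2}}

```text
clock: 30.1
tcp_pos: [0.5336, -0.0744, 0.0191]
orientation: [-0.632, 3.076, -0.0]
contact_force: [-1.2, 1.2, 6.4]
grip_width: 0.0494
gripper_force: 42.3
```

```bash
python3 -c "
from h import *
go((.521,-.276,.14),(.521,-.276,.025),a=93)"
```

```text
t 30.1 tcp [ 0.534 -0.074  0.019] close dir deg 113.2 j [-0.15  0.59  0.22  2.05 -0.25  0.53  2.23]
shift cm [  9.1 -18.  -12.1] twist 20.2 (rows>=4)
shift cm [  9.1 -18.   -0.6] twist 20.2 (rows>=4)
```

{"api": "move_arm", "payload": {"rows": [0,0,-4,0,0,0,-9,0,2,-4,-12,0,4.5,-9,-12,8,7,-14,-12,16,9,-18,-12,20,9.1,-18,-8,20,9.1,-18,-4,20,9.1,-18,-1.5,20,9.1,-18,-0.7,20]}}

```text
clock: 31.35
tcp_pos: [0.5193, -0.2751, 0.0239]
orientation: [0.089, -3.137, -0.002]
contact_force: [-11.0, 10.3, 41.6]
grip_width: 0.0492
gripper_force: 47.3
```

```bash
python3 -c "
from h import *
go((.521,-.276,.025),a=93);o=r.get_obs();print(o['grip_width'],o['gripper_force'],o['contact_force'])"
```

```text
t 31.4 tcp [ 0.519 -0.275  0.024] close dir deg 93.2 j [ 0.13  0.65  0.33  1.93 -0.35  0.62  2.32]
shift cm [-0.2 -0.1 -0.1] twist 0.2 (rows>=1)
0.04916582148502978 47.27045953273773 [-11.01094233  10.33094971  41.64600267]
```

{"api": "move_arm", "payload": {"rows": [0,0,-0.2,0,0,0,-0.2,0]}}

```text
clock: 31.6
tcp_pos: [0.5212, -0.2761, 0.0283]
orientation: [-0.088, 3.139, -0.001]
contact_force: [0.6, -0.3, -0.7]
grip_width: 0.0488
gripper_force: 42.1
```

{"api": "move_arm", "payload": {"rows": [0,0,0,0,0,0,0,0,0,0,0,0,0,0,-3,0,0,0,-8,0,0,0,-14,0,0,5,-19,0,0,10,-20,0,0,10,-20,0], "fingers": 0.75}}

```text
clock: 32.72
tcp_pos: [0.5161, -0.171, 0.2286]
orientation: [-0.1, 3.137, 0.004]
contact_force: [0.2, -1.0, -0.5]
grip_width: 0.0644
gripper_force: 0.0
```

```bash
python3 w.py w8; python3 -c "
from h import *
o=r.get_obs();print(o['contact_force'])
S=r.grab_frame('scene');D=r.grab_frame('side');cv2.imwrite('pics/s8.png',S);cv2.imwrite('pics/d8.png',D)
I=cv2.imread('pics/w8.png')
o=np.zeros((600,800,3),np.uint8);o[:350,:560]=cv2.resize(I,(560,350));o[350:600,:400]=cv2.resize(S[150:275,220:420],(400,250));o[350:600,400:]=cv2.resize(D[120:370,220:420],(400,250)) if 0 else cv2.resize(D[140:265,220:420],(400,250))
cv2.imwrite('pics/c8.png',o)
"
```

```text
t 32.8 tcp [ 0.515 -0.174  0.228] close dir deg 93.5 j [-0.16  0.3   0.46  1.91 -0.16  0.97  2.  ]
shift cm [ 0.5 17.4 -7.2] twist 0 (rows>=4)
[-0.22115349  0.06592796 -0.02817881]
```

View pics/c8.png

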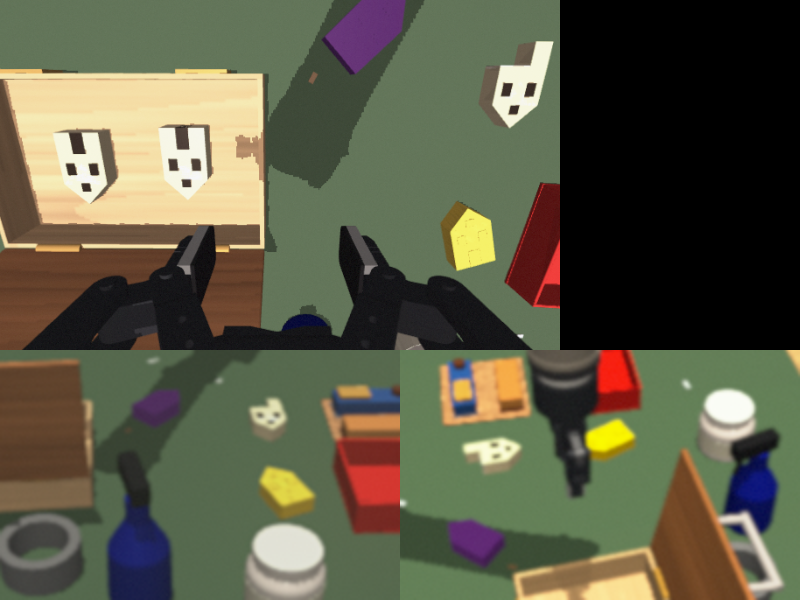

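Both fronts lie in the box. The broken one (wrist crop (515,85)) is where it was. Moving over it.

```bash
python3 -c "
from h import *
go((.428,.084,.16),a=93)"; python3 fr.py w8 200 300
```

```text
t 32.9 tcp [ 0.514 -0.177  0.227] close dir deg 93.2 j [-0.16  0.3   0.46  1.91 -0.16  0.97  2.  ]
shift cm [ 7.2 26.5  6.7] twist 0.2 (rows>=5)
44252.0 [([0, 84], [0.447, -0.47], 278), ([9, 93], [0.455, -0.463], 10), ([42, 223], [0.585, -0.456], 130), ([88, 222], [0.581, -0.407], 49), ([88, 243], [0.605, -0.411], 25), ([118, 255], [0.617, -0.38], 33), ([296, 255], [0.605, -0.188], 193), ([301, 283], [0.639, -0.18], 35), ([291, 179], [0.521, -0.196], 119), ([269, 179], [0.522, -0.218], 22), ([271, 155], [0.498, -0.217], 24), ([297, 157], [0.498, -0.191], 26), ([299, 84], [0.43, -0.193], 68)]
3440.5 [([630, 48], [0.38, 0.104], 63), ([613, 47], [0.38, 0.089], 16), ([606, 75], [0.404, 0.09], 24), ([572, 76], [0.407, 0.058], 32), ([564, 121], [0.447, 0.062], 41), ([580, 143], [0.467, 0.084], 29), ([614, 119], [0.442, 0.11], 36)]
```

{"api": "move_arm", "payload": {"rows": [1,5,0,0,2.5,11,0,0,4.5,17,0,0,6,23,2,-3,7.4,26.5,6,-3,7.4,26.5,10,-3,7.4,26.5,14,-3,7.4,26.5,14,-3], "fingers": 0.85}}

```text
clock: 33.88
tcp_pos: [0.4242, 0.0823, 0.0849]
orientation: [0.166, -3.131, 0.005]
contact_force: [-0.1, 0.3, 0.2]
grip_width: 0.0725
gripper_force: 0.0
```

```bash
python3 w.py w9; python3 -c "
from h import *
go((.425,.084,.018),a=96)"; python3 fr.py w9 200 400
```

```text
t 33.9 tcp [0.426 0.083 0.087] close dir deg 96.1 j [-0.55  0.34  0.25  2.26 -0.15  0.56  1.49]
shift cm [ -6.5  -9.1 -21.4] twist 0 (rows>=4)
t 33.9 tcp [0.426 0.083 0.087] close dir deg 96.1 j [-0.55  0.34  0.25  2.26 -0.15  0.56  1.49]
shift cm [0.  0.1 6.9] twist 0.1 (rows>=2)
6459.0 [([462, 271], [0.441, 0.175], 36), ([535, 265], [0.432, 0.219], 45), ([639, 284], [0.438, 0.289], 70), ([639, 241], [0.409, 0.278], 31), ([601, 237], [0.409, 0.254], 24), ([601, 248], [0.416, 0.256], 8), ([591, 249], [0.418, 0.25], 6), ([583, 235], [0.409, 0.242], 12), ([523, 231], [0.411, 0.205], 37), ([507, 220], [0.405, 0.194], 13), ([500, 233], [0.413, 0.192], 9), ([488, 235], [0.415, 0.185], 7), ([477, 217], [0.405, 0.175], 14)]
7823.5 [([367, 162], [0.379, 0.106], 64), ([336, 161], [0.381, 0.088], 18), ([333, 199], [0.403, 0.089], 22), ([279, 197], [0.405, 0.058], 31), ([279, 262], [0.447, 0.061], 42), ([315, 296], [0.468, 0.085], 33), ([358, 264], [0.443, 0.11], 35)]
4164.5 [([481, 202], [0.395, 0.175], 15), ([486, 211], [0.401, 0.18], 7), ([499, 211], [0.4, 0.187], 8), ([514, 151], [0.364, 0.186], 36), ([569, 155], [0.363, 0.218], 32), ([569, 146], [0.358, 0.216], 5), ([578, 145], [0.357, 0.221], 5), ([579, 156], [0.363, 0.224], 6), ([618, 160], [0.363, 0.247], 23), ([618, 147], [0.356, 0.244], 8), ([629, 146], [0.355, 0.25], 6), ([630, 161], [0.363, 0.254], 9), ([639, 162], [0.363, 0.259], 5), ([639, 138], [0.35, 0.254], 14), ([606, 131], [0.348, 0.234], 20), ([563, 138], [0.354, 0.212], 23), ([562, 128], [0.349, 0.209], 6), ([510, 123], [0.35, 0.18], 29), ([499, 129], [0.353, 0.175], 6), ([489, 162], [0.372, 0.174], 18), ([493, 178], [0.381, 0.179], 10)]
```

View pics/w9.png

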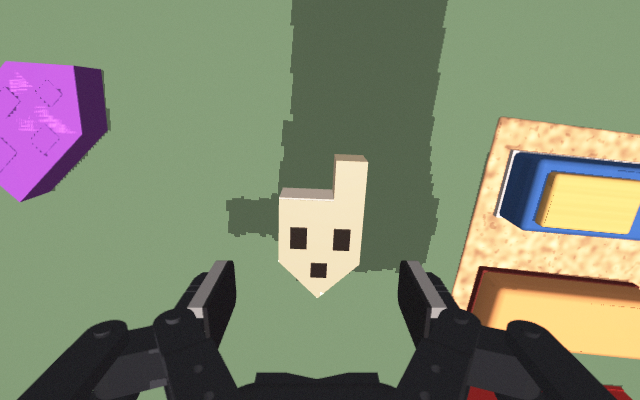

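Broken2 (318,230) has its notch at (306,190) and sits centred between the fingers.

{"api": "move_arm", "payload": {"rows": [0,0.1,3,0,0,0.1,5,0,0,0.1,6.4,0,0,0.1,6.8,0,0,0.1,6.8,0]}}

```text
clock: 34.55
tcp_pos: [0.4264, 0.0854, 0.0198]
orientation: [-0.17, 3.136, 0.0]
contact_force: [0.4, -0.1, 0.8]
grip_width: 0.0731
gripper_force: 0.0
```

{"api": "move_arm", "payload": {"rows": [0,0,0,0,0,0,0,0,0,0,0,0,0,0,0,0,0,0,0,0,0,0,0,0], "fingers": 0.2}}

```text
clock: 35.3
tcp_pos: [0.4264, 0.0856, 0.0202]
orientation: [-0.17, 3.136, 0.001]
contact_force: [-1.4, -0.5, 8.5]
grip_width: 0.0493
gripper_force: 39.9
```

```bash
python3 -c "
from h import *
go((.48,.12,.16),(.61,.247,.16),(.61,.247,.05),a=96)"
```

```text
t 35.3 tcp [0.426 0.086 0.02 ] close dir deg 96.2 j [-0.49  0.48  0.18  2.28 -0.22  0.39  1.55]
shift cm [ -5.7   2.8 -14. ] twist 0.2 (rows>=3)
shift cm [-20.   14.1 -14. ] twist 0.2 (rows>=5)
shift cm [-20.   14.1  -3. ] twist 0.2 (rows>=4)
```

{"api": "move_arm", "payload": {"rows": [0,0,-4,0,0,0,-9,0,-4,2,-14,0,-9,6,-14,0,-14,10,-14,0,-19,13.5,-14,0,-20,14.1,-11,0,-20,14.1,-6,0,-20,14.1,-2.5,0,-20,14.1,-1.5,0]}}

```text
clock: 36.55
tcp_pos: [0.6076, 0.2467, 0.032]
orientation: [0.171, -3.133, 0.003]
contact_force: [0.1, -0.0, -1.6]
grip_width: 0.049
gripper_force: 42.7
```

```bash
python3 -c "
from h import *
go((.61,.247,.027));o=r.get_obs();print(o['grip_width'],o['gripper_force'],o['contact_force'])"
```

```text
t 36.5 tcp [0.608 0.247 0.032] close dir deg 96.2 j [-0.64  0.71  0.22  1.75 -0.22  0.71  1.38]
shift cm [-0.2  0.   0.5] twist 0 (rows>=1)
0.04901085003418634 42.665414214134216 [ 0.08775506 -0.00226486 -1.55068341]
```

{"api": "move_arm", "payload": {"rows": [0,0,0.3,0,0,0,0.4,0,0,0,0.4,0]}}

```text
clock: 36.92
tcp_pos: [0.6103, 0.2477, 0.0318]
orientation: [-0.17, 3.135, 0.002]
contact_force: [-0.0, 0.3, -0.1]
grip_width: 0.0496
gripper_force: 42.7
```

{"api": "move_arm", "payload": {"rows": [0,0,0,0,0,0,0,0,0,0,0,0,0,0,-3,0,0,0,-8,0,0,0,-14,0,3,-3,-20,10,6,-7,-24,20,6,-7,-24,30,6,-7,-24,30], "fingers": 0.75}}

```text
clock: 38.17
tcp_pos: [0.5575, 0.1707, 0.2714]
orientation: [0.646, 3.073, 0.002]
contact_force: [-0.8, 0.6, -1.2]
grip_width: 0.064
gripper_force: 0.0
```

```bash
python3 w.py w10; python3 -c "
from h import *
S=r.grab_frame('scene');D=r.grab_frame('side')
I=cv2.imread('pics/w10.png')
o=np.zeros((600,800,3),np.uint8);o[:350,:560]=cv2.resize(I,(560,350));o[350:600,:400]=cv2.resize(S[140:265,140:340],(400,250));o[350:600,400:]=cv2.resize(D[220:345,250:450],(400,250))
cv2.imwrite('pics/c10.png',o)
go((.65,-.1,.33),(.7124,-.3255,.32),a=3)
"
```

```text
t 38.2 tcp [0.557 0.172 0.27 ] close dir deg 66.4 j [-0.75  0.32  0.44  1.78 -0.15  1.08  0.9 ]
shift cm [ -1.6 -18.   -3. ] twist 0 (rows>=3)
t 38.3 tcp [0.557 0.172 0.269] close dir deg 66.5 j [-0.75  0.32  0.44  1.78 -0.15  1.08  0.9 ]
shift cm [-19.4 -21.3  -6.1] twist 63.5 (rows>=6)
shift cm [-34.1 -39.4  -5.1] twist 63.5 (rows>=9)
```

View pics/c10.png

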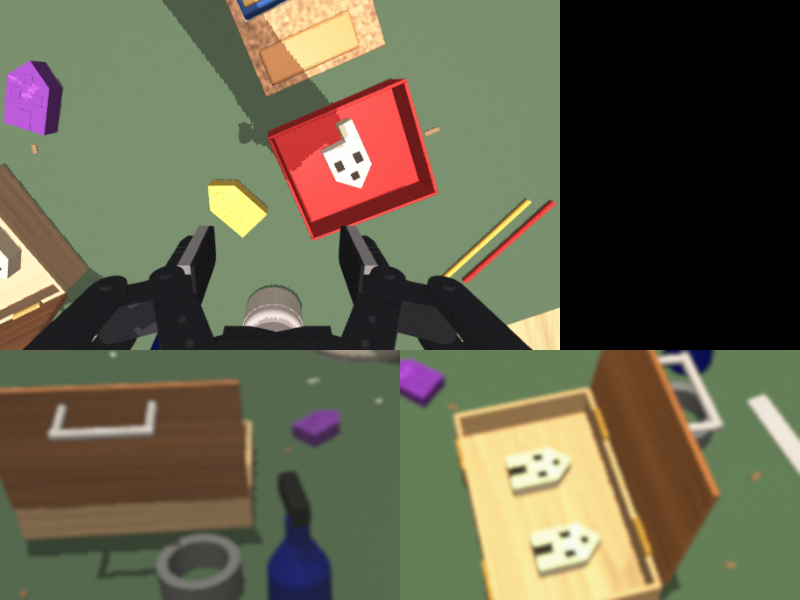

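Broken2 lies in the bin at (350,155), and both unbroken fronts are in the box. The open lid's bar runs between scene pixels (165,182) and (217,181).

{"api": "move_arm", "payload": {"rows": [-4,-4,-3,7,-8,-8.5,-5,14,-12,-13,-6,21,-16,-17.5,-6,28,-20,-22,-6,35,-23.5,-26.5,-6,42,-27,-31,-6,49,-30.5,-35.5,-6,56,-34,-39.4,-6,63.5,-34,-39.4,-6,63.5], "fingers": 0.4, "newtons": 50}}

```text
clock: 39.58
tcp_pos: [0.7086, -0.3313, 0.3267]
orientation: [-2.171, -2.267, 0.008]
contact_force: [0.4, -0.2, -0.8]
grip_width: 0.0343
gripper_force: 0.0
```

```bash
python3 -c "
from h import *
S,D=cam('scene'),cam('side')
print(tri(S,(217,180.5),D,(395,223.5)),tri(S,(165.5,182.5),D,(410,257)))
print(onz(S,[(217,180.5),(165.5,182.5)],.207))
go((.7124,-.3255,.26),(.7124,-.3255,.210),a=3)
"; python3 w.py w11
```

```text
(array([ 0.71703019, -0.26885526,  0.20852192]), np.float64(0.00763575336842974)) (array([ 0.72044889, -0.37480108,  0.21018947]), np.float64(0.0009324646048908101))
[[ 0.71000172 -0.2672215   0.207     ]
 [ 0.71567084 -0.37721258  0.207     ]]
t 39.6 tcp [ 0.709 -0.331  0.327] close dir deg 2.5 j [-0.03  0.72  0.75  1.17 -0.47  1.43  0.7 ]
shift cm [0.6 0.4 6.7] twist -0.5 (rows>=2)
shift cm [ 0.6  0.5 11.7] twist -0.5 (rows>=2)
t 39.6 tcp [ 0.709 -0.328  0.327] close dir deg 2.7 j [-0.03  0.72  0.75  1.17 -0.47  1.43  0.7 ]
shift cm [ 33.8 -19.4   2.8] twist 0 (rows>=7)
```

View pics/w11.png

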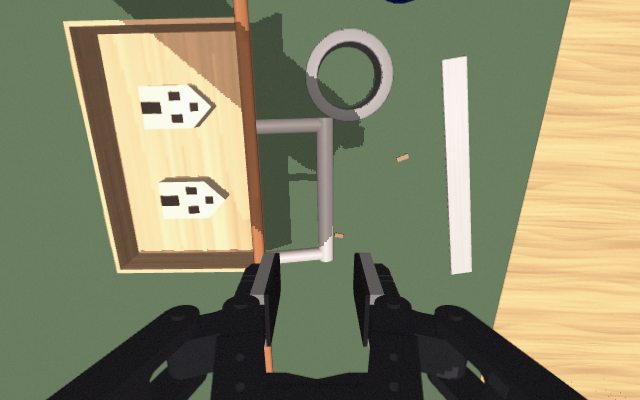

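The bar runs from (325,120) to (326,258), slightly right of the finger midline (317).

```bash
python3 -c "
from h import *
import pickle
W=pickle.load(open('pics/w11.pkl','rb'))
print(onz(W,[(325,120),(326,190),(326,258)],.208))
go((.714,-.3245,.208),a=3)
"
```

```text
[[ 0.71130798 -0.27087985  0.208     ]
 [ 0.71464714 -0.32214398  0.208     ]
 [ 0.71755858 -0.37877077  0.208     ]]
t 39.6 tcp [ 0.709 -0.328  0.327] close dir deg 2.7 j [-0.03  0.72  0.75  1.17 -0.47  1.43  0.7 ]
shift cm [ 0.4  0.5 11.9] twist -0.3 (rows>=2)
```

{"api": "move_arm", "payload": {"rows": [0.4,0.5,2,0,0.4,0.5,6,0,0.4,0.5,9,0,0.4,0.5,11,0,0.4,0.5,11.8,0,0.4,0.5,11.8,0]}}

```text
clock: 40.38
tcp_pos: [0.7148, -0.3217, 0.2123]
orientation: [2.167, 2.275, 0.0]
contact_force: [0.3, 0.2, -0.2]
grip_width: 0.0342
gripper_force: 0.0
```

{"api": "move_arm", "payload": {"rows": [0,0,0,0,0,0,0,0,0,0,0,0,0,0,0,0,0,0,0,0,0,0,0,0], "fingers": 0}}

```text
clock: 41.12
tcp_pos: [0.714, -0.3227, 0.2139]
orientation: [2.168, 2.273, -0.0]
contact_force: [-5.0, 1.3, 5.8]
grip_width: 0.0096
gripper_force: 49.0
```

```bash
python3 -c "
from h import *
go((.466,-.339,.107),a=3)
g=lambda f:np.array([-.165*np.cos(f)+.056*np.sin(f),-(.165*np.sin(f)+.056*np.cos(f))])*100
a=np.radians(98.5)
for d in list(range(95,0,-5))+[0]:
  print(d,np.round(g(np.radians(d))-g(a),1), np.round(g(np.radians(d))-g(np.radians(50)),1))"
```

```text
t 41.1 tcp [ 0.714 -0.323  0.214] close dir deg 2.7 j [-0.04  0.79  0.71  1.31 -0.51  1.23  0.74]
shift cm [ -0.5 -24.9  10.7] twist -0.3 (rows>=5)
95 [-1.  -0.5] [13.3  0.3]
90 [-2.4 -1. ] [11.9 -0.3]
85 [-3.8 -1.4] [10.5 -0.7]
80 [-5.3 -1.7] [ 9. -1.]
75 [-6.8 -1.9] [ 7.5 -1.1]
70 [-8.4 -1.9] [ 5.9 -1.2]
65 [-9.9 -1.8] [ 4.4 -1.1]
60 [-11.4  -1.6] [ 2.9 -0.9]
55 [-12.9  -1.2] [ 1.4 -0.5]
50 [-14.3  -0.7] [0. 0.]
45 [-15.7  -0.1] [-1.4  0.6]
40 [-17.    0.6] [-2.7  1.3]
35 [-18.3   1.4] [-4.   2.2]
30 [-19.5   2.4] [-5.2  3.1]
25 [-20.6   3.4] [-6.3  4.2]
20 [-21.6   4.6] [-7.3  5.3]
15 [-22.5   5.8] [-8.2  6.6]
10 [-23.3   7.1] [-9.   7.9]
5 [-23.9   8.5] [-9.6  9.2]
0 [-24.5   9.9] [-10.2  10.6]
```

{"api": "move_arm", "payload": {"rows": [0,-1,-0.5,0,0,-2.4,-1,0,0,-3.8,-1.4,0,0,-5.3,-1.7,0,0,-6.8,-1.9,0,0,-8.4,-1.9,0,0,-9.9,-1.8,0,0,-11.4,-1.6,0,0,-12.9,-1.2,0,0,-14.3,-0.7,0]}}

```text
clock: 42.38
tcp_pos: [0.5728, -0.3311, 0.2242]
orientation: [2.163, 2.268, 0.005]
contact_force: [-2.9, 2.3, 21.7]
grip_width: 0.0098
gripper_force: 56.2
```

{"api": "move_arm", "payload": {"rows": [0,-1.4,0.6,0,0,-2.7,1.3,0,0,-4,2.2,0,0,-5.2,3.1,0,0,-6.3,4.2,0,0,-7.3,5.3,0,0,-8.2,6.6,0,0,-9,7.9,0,0,-9.6,9.2,0,0,-9.6,9.2,0]}}

```text
clock: 43.62
tcp_pos: [0.4716, -0.3371, 0.1274]
orientation: [2.172, 2.269, -0.008]
contact_force: [-8.6, -8.3, 0.5]
grip_width: 0.01
gripper_force: 60.7
```

```bash
python3 -c "
from h import *
go((.4655,-.339,.110),a=3);print(r.get_obs()['contact_force'])"
```

```text
t 43.6 tcp [ 0.472 -0.337  0.127] close dir deg 2.5 j [-0.02  0.56  0.72  1.93 -0.48  0.83  1.  ]
shift cm [-0.2 -0.6  1.7] twist -0.5 (rows>=1)
[-8.59248036 -8.28115535  0.49171945]
```

{"api": "move_arm", "payload": {"rows": [0,-0.3,0.6,0,0,-0.5,1.1,0,0,-0.6,1.5,0,0,-0.6,1.8,0,0,-0.6,2,0,0,-0.6,2,0]}}

```text
clock: 44.38
tcp_pos: [0.4651, -0.3375, 0.1102]
orientation: [-2.173, -2.268, 0.005]
contact_force: [-17.2, -0.5, 27.6]
grip_width: 0.0095
gripper_force: 64.5
```

{"api": "move_arm", "payload": {"rows": [0,0,0,0,0,0,0,0,0,0,0,0,0,0,0,0,0,0,-3,0,0,0,-7,0,0,0,-12,0,6,-4,-17,0,11,-8,-20,0,11,-8,-20,0], "fingers": 0.5}}

```text
clock: 45.62
tcp_pos: [0.3835, -0.2264, 0.3076]
orientation: [-2.166, -2.274, -0.002]
contact_force: [-0.3, 0.9, 1.0]
grip_width: 0.0425
gripper_force: 0.0
```

```bash
python3 w.py w12; python3 -c "
from h import *
S=r.grab_frame('scene');D=r.grab_frame('side')
I=cv2.imread('pics/w12.png')
o=np.zeros((600,800,3),np.uint8);o[:300,:480]=cv2.resize(I,(480,300));o[300:600,:400]=cv2.resize(S[140:245,140:280],(400,300));o[300:600,400:]=cv2.resize(D[235:365,230:403],(400,300),interpolation=3)
cv2.imwrite('pics/c12.png',o)
cv2.imwrite('pics/s12.png',S);cv2.imwrite('pics/d12.png',D)
"
```

```text
t 45.7 tcp [ 0.382 -0.225  0.309] close dir deg 2.7 j [-0.52 -0.03  0.92  2.04  0.02  1.12  0.44]
shift cm [21.9 12.8  1. ] twist 0 (rows>=5)
```

View pics/c12.png

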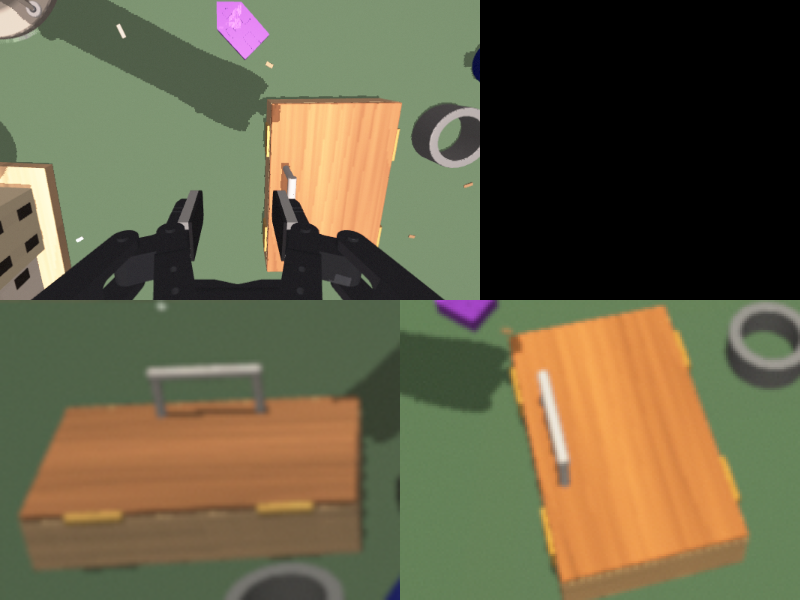

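The lid looks fully down. I'll compare the bar's pixels with the first picture and check that nothing else has moved.

```bash
python3 - <<'E'
from h import *
for a,b,roi in(('scene0','s12',(180,155,245,172)),('side0','d12',(285,255,306,318))):
    x0,y0,x1,y1=roi
    for n in(a,b):
        I=cv2.imread(f'pics/{n}.png');h=cv2.cvtColor(I,cv2.COLOR_BGR2HSV);m=cv2.inRange(h,np.array((0,0,150)),np.array((180,60,255)))[y0:y1,x0:x1]
        M=cv2.moments(m,True);print(n,M['m00'],np.round([M['m10']/M['m00']+x0,M['m01']/M['m00']+y0],2))
S=cv2.imread('pics/s12.png');S0=cv2.imread('pics/scene0.png')
d=cv2.absdiff(S,S0).max(2)
for n,(x0,y0,x1,y1) in dict(spray=(272,235,308,282),tub=(340,238,386,288),tape=(216,232,264,272),yel=(348,205,378,232)).items(): print(n,(d[y0:y1,x0:x1]>50).sum())
E
```

```text
scene0 92.0 [210.92 163.99]
s12 93.0 [211.11 163.97]
side0 176.0 [295.66 286.12]
d12 181.0 [295.69 285.99]
spray 59
tub 0
tape 0
yel 0
```

```bash
python3 -c "
from bench import r
print(r.hand_in())"
```

```text
the job is handed in; nothing more can be done
None
```

I handed the job in after about 46 s of robot time: the sander and plane rest on the cork mat, the two unbroken fronts are in the box, the one broken front is in the red bin, and the lid is fully shut; the tub and tape show no change, and I put a small picture change at the spray bottle down to the front taken from beside it.

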